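# Raise the popcorn warmer's lift-up window to the serving mark

## Task

Open the popcorn warmer for serving: with your fingertips beneath the lip of its lift-up window, gently push the window up until the lip is level with the height marker clipped to the column, then take your hand away and leave it there. Only push the lip, do not pinch it, and leave the jug, jar, salt shaker and scoop standing in front where they are.

Things in the scene. Friction and masses are not known exactly. Their poses are not given: they have to be found in the camera images.
- warmer: Glass-and-steel popcorn display warmer, 460 wide, 275 deep, 530 tall; does not move. Origin: on the table, midway between its two square front columns (45 mm). x points level into the warmer, away from the robot; y left; z up. The columns' front faces lie at x = -22, from y = 185 to 230 mm on either side; the base's front face lies at x = +10.
- lip (a point): Centre of the plain aluminium lip along the bottom of the lift-up front window: 300 long (y), 30 deep (x), 16 thick (z), axes as warmer. Front edge 15 mm towards the robot from this point, flat underside 8 mm below it; the window's rail and glass start 15 mm behind it. Beneath and in front of the lip it is open down to the table. It moves only straight up and down.
- mark (a point): Front tip of the black plastic height marker clipped on the warmer's left column (left as seen from the robot): pointer 14 wide, 16 thick like the lip, 24 mm out from the column, beyond the lip's left end. Its height varies. The lip is level with it when lip and mark have the same height. It does not stop the window.
- sash (a joint): How far the window is raised, m: 0 fully down (lip centre 105 mm above the table), 0.205 at the upper stop. About 0.65 kg, balanced by counterweights inside the columns: 2 to 5 N moves it either way, and it stays where it is left. In the rules, sash_c0 is the lower half of the lip's thickness and sash_c1 the upper half.
- jug_mid (a point): A kernel jug standing near the warmer, 86 x 86 x 205 mm with a screw cap; the point is on its axis, 100 mm above its foot. Not to be disturbed.
- jar_mid (a point): A lidded glass jar of popped corn, 90 mm across, 140 mm tall; the point is on its axis, 70 mm above its foot. Not to be disturbed.
- shaker_mid (a point): An aluminium salt shaker, 62 mm across, 104 mm tall; the point is on its axis, 50 mm above its foot. Not to be disturbed.
- scoop_mid (a point): An aluminium scoop with a black handle lying on the table, 215 mm long (pan 110 x 70 mm towards +x of its frame, handle towards -x), 45 mm tall; the point lies at the pan's closed end, 22 mm up. Not to be disturbed.

How it is judged:
By the outcome, as a careful person would: the job done as asked, in the order asked, and still so for the second after the job is handed in, with the robot touching nothing.
It also fails if it takes over 48 s, if anything falls off the work surface, if the arm or the gripper's body presses on something with over 40 N, if the wrist force passes 120 N, or if a joint passes its speed limit or range.

## Robot

A 6-joint arm with a two-finger parallel gripper is mounted at the origin on the work surface. World frame = base frame: x ahead of the robot, y to its left, z up, the work surface at z = 0. Lengths are in m, angles in rad, forces in N, time in s.
With the tool pointing down it reaches from about 0.3 to 0.95 m from the base axis. Payload 3.1 kg.
Tool frame: the origin (TCP) lies on the centre line of the jaws, within the pads' length; the fingertips stand 14 mm ahead of it and the grasp point (between the pads) lies 5 mm behind it; z points along the fingers, y is the line along which they close (so a half turn about z gives the same grasp; the last joint's range is limited). The gripper opens to 85 mm and grips with 20 to 120 N. Pads are 22 mm wide; open, the fingers measure 114 mm over their backs; the gripper's body (76 mm by 85 mm) begins 54 mm behind the grasp point. The pads swing forward as they close: fully open they stand 13 mm farther back than shut.
Start: joints at [-1.235, 0.308, 1.634, -0, 1.2, -0.07], TCP at [0.247, -0.574, 0.245] pointing down, gripper open.
Joint ranges: [-3.06, 3.06], [-0.79, 1.96], [0.05, 2.63], [-1.19, 4.34], [0.05, 2.64], [-2.94, 2.94]. Speed limits (rad/s): [2.79, 2.79, 3.14, 3.14, 3.14, 3.14].

## Interface

Orientations are given as a unit quaternion [x, y, z, w].
In Python, from plant import status, optics, order gives the robot as it stands.
- The arm moves only by the tool drive_tool, never from a script. Its argument "moves" is a list of rows, each a list of 5 numbers: the gripper command: -1 is fully open, 1 is shut, values between are in proportion, then the shift along the tool's x, y, z in m, then the turn about the tool's z in degrees. A call has exactly 10 rows; each row shifts and turns the commanded pose from where the row before left it, along the tool's axes as they then stand; what a row does not reach is not made up. A row lasts 1/8 s, in which the tool goes at most 62.5 mm and 10.7 degrees, less where a joint would pass 70% of its speed; a pose out of reach is approached as far as the arm can. A call with a gripper value outside its range is refused whole. The fingers move at their own pace and stop on an object; "force" is the grip in N (left out, the last holds). Time passes only in rows, so rows that do not move let the fingers close, or fill a call up. It gives the time, the measured TCP pose, the force, the opening and the grip force at its end, in the units of the state.
- status.read_state(): the state, without advancing time (a new reading comes with each control period).
- optics.get_image(name): name is "scene" or "top" or "wrist"; returns a dict with "img" (420x560x3 uint8, red, green, blue), "fx", "fy", "cx", "cy" (pixels), "R" (3x3) and "t" (3): a world point X has camera coordinates R X + t; the wrist camera has in their place "mount" (4x4, takes a point from camera to tool coordinates, whose origin is the TCP and whose axes are the flange's). Camera axes: x right, y down, z forward; pixel columns grow to the right and rows downward; lengths in m; the calibration is good to about 2 mm. A picture is of the moment at which its call begins: read the wrist's pose just before it. There is no depth.
- order.job_done(): hands the job in; it is judged then, once.
Trained networks look in the newest picture that a camera, given by its name, has taken for a name from the list of things; names that differ only in an ending like _2 or _b are one class to them, and where a whole thing is asked for, a point or a joint stands for the part that bears it (a point fixed in the world has none). Each returns a list of dicts, best first, with "score" (0 to 1); they miss things now and then, are a little off and sometimes report something else, mostly with a low value. They report only what shows in the picture. A call takes as long as a camera call.
- optics.search_frame(name, camera): "extent" ([left, top, width, height] in pixels, round what is visible of it).
The state is a dict: "time_s": time; "joints": joint angles; "joint_velocities": joint speeds; "effort": joint torques, N m; "tool_pos": TCP position; "eef_rot": TCP orientation; "ft_force": force on the tool from outside, world axes, zero at the start; "ft_torque": the same for the moment, N m; "finger_gap": finger opening in m; "grasp_force": force on a finger pad.
Only numpy, scipy, OpenCV 4.12 (cv2) and the standard library are available. Lean on these libraries where they do the work, as an engineer would, in place of code of your own. Each camera call takes 0.05 s, during which the arm holds its last target. There are 200 camera calls.

## Working session

There is one attempt and no reset: what is moved stays moved. The work goes in short steps, Python scripts to look and compute and a tool call to move; the robot and the scene stay as the last step left them, time stands still between calls to the robot, and variables do not carry over. Pictures are saved under pics/ and viewed, at most 10 in all, crops included, and the job is handed in when it is done.

Besides the shell and the picture viewer there is one more tool, called by a JSON object that holds its "api" and its "payload", one argument or row to a line. drive_tool: Moves the arm, as the interface text tells. Its arguments: {"type":"object","properties":{"moves":{"type":"array"},"force":{"type":"number"}},"required":["moves"]}

```bash
mkdir -p pics; ls; python3 - <<'E'
from plant import status, optics
import cv2,json
s=status.read_state();print(s['time_s'],s['tool_pos'],s['eef_rot'],s['finger_gap'])
ims=[]
for c in ["scene","top"]:
    d=optics.get_image(c);cv2.imwrite(f"pics/{c}0.png",d['img'][:,:,::-1])
    print(c,d['fx'],d['fy'],d['cx'],d['cy'],d['R'],d['t'])
    for n in ["warmer","lip","mark","sash","jug_mid","jar_mid","shaker_mid","scoop_mid"]:
        try: print(n,[(r['extent'],round(r['score'],2)) for r in optics.search_frame(n,c)[:2]])
        except Exception as e: print(n,e)
E
```

```text
pics
0.0 [ 0.24642605 -0.57351632  0.24403364] [ 9.79486781e-01  2.01505161e-01 -1.52998740e-04 -1.13666445e-03] 0.08568237927117607
scene 393.9950738380248 393.9950738380248 285.8109433689969 209.8027119886805 [[-0.88566248 -0.46432369 -0.00234061]
 [-0.34737951  0.6659283  -0.66020222]
 [ 0.30810621 -0.58390326 -0.75108425]] [0.50350265 0.29164605 1.18767577]
warmer [([153.1, 25.0, 184.8, 228.6], 0.67)]
lip [([242.0, 108.9, 79.2, 113.2], 0.69)]
mark [([225.2, 202.8, 24.9, 10.8], 0.48)]
sash [([241.8, 111.0, 83.8, 106.2], 0.64)]
jug_mid [([330.7, 147.5, 31.3, 58.0], 0.7), ([249.5, 230.6, 34.1, 50.2], 0.4)]
jar_mid [([252.1, 230.4, 29.4, 48.9], 0.69)]
shaker_mid [([226.0, 268.8, 22.9, 29.9], 0.67)]
scoop_mid [([357.8, 155.9, 31.7, 21.9], 0.59)]
top 509.4896692154378 509.4896692154378 277.8264751334321 212.6175318143828 [[ 0.01819082 -0.9996422   0.01961012]
 [-0.98705973 -0.02108022 -0.15896137]
 [ 0.15931788 -0.01646473 -0.98709003]] [0.01245454 0.5828722  1.31620343]
warmer [([225.1, 1.0, 276.9, 226.3], 0.87)]
lip [([257.6, 150.0, 166.4, 69.9], 0.68)]
mark [([231.9, 166.1, 20.3, 11.2], 0.46)]
sash [([254.8, 148.8, 168.4, 74.5], 0.91)]
jug_mid [([368.8, 239.0, 46.3, 42.8], 0.65)]
jar_mid []
shaker_mid [([177.1, 196.2, 26.7, 25.9], 0.9), ([434.9, 232.4, 29.2, 78.4], 0.45)]
scoop_mid [([433.4, 231.0, 34.3, 77.0], 0.76)]
```

```bash
python3 - <<'E'
import cv2
a=cv2.imread('pics/top0.png')[90:330,130:520];cv2.imwrite('pics/topc.png',cv2.resize(a,None,fx=2,fy=2,interpolation=cv2.INTER_CUBIC))
a=cv2.imread('pics/scene0.png')[90:310,140:400];cv2.imwrite('pics/scenec.png',cv2.resize(a,(709,600),interpolation=cv2.INTER_CUBIC))
E
```

```text
(no output)
```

View pics/topc.png

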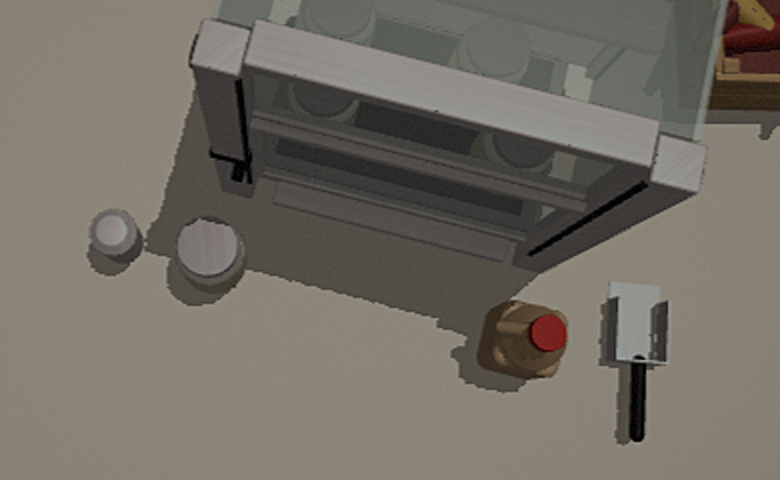

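View pics/scenec.png

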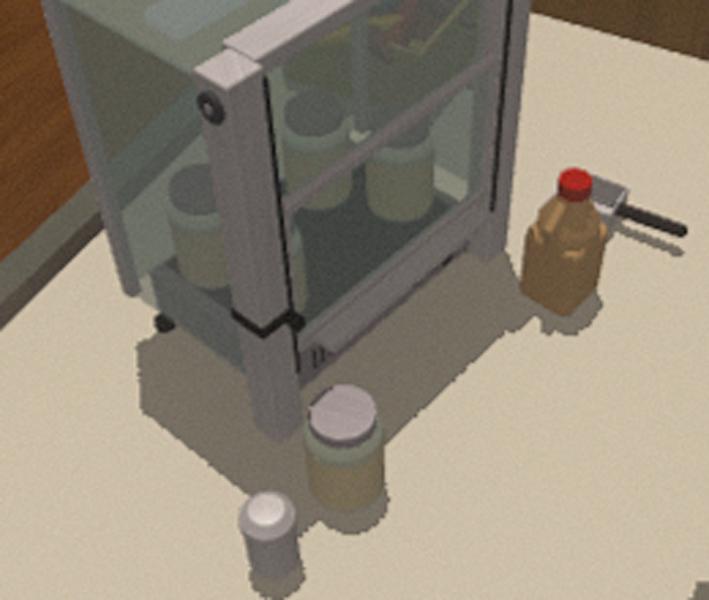

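The top crop shows the left column's top corner at (193,66), the lip's front edge from (274,203) to (503,261) and the marker tip near (237,180). The jar is near (210,248), the jug near (525,340), and the space in front of the lip's centre is free. In the scene crop the marker tip is near (297,322).

```bash
cat > h.py <<'E'
import numpy as np
from scipy.optimize import least_squares
K={'scene':(393.995,393.995,285.811,209.803,np.array([[-0.88566248,-0.46432369,-0.00234061],[-0.34737951,0.6659283,-0.66020222],[0.30810621,-0.58390326,-0.75108425]]),np.array([0.50350265,0.29164605,1.18767577])),
'top':(509.49,509.49,277.826,212.618,np.array([[0.01819082,-0.9996422,0.01961012],[-0.98705973,-0.02108022,-0.15896137],[0.15931788,-0.01646473,-0.98709003]]),np.array([0.01245454,0.5828722,1.31620343]))}
def proj(c,X):
    fx,fy,cx,cy,R,t=K[c];q=R@X+t;return np.array([fx*q[0]/q[2]+cx,fy*q[1]/q[2]+cy])
def W(p,x): # warmer->world
    c,s=np.cos(p[2]),np.sin(p[2]);return np.array([p[0]+c*x[0]-s*x[1],p[1]+s*x[0]+c*x[1],x[2]])
def onplane(c,uv,z):
    fx,fy,cx,cy,R,t=K[c];d=R.T@np.array([(uv[0]-cx)/fx,(uv[1]-cy)/fy,1]);o=-R.T@t;return o+d*(z-o[2])/d[2]
E
python3 - <<'E'
from h import *
T=lambda u,v:(130+u/2,90+v/2)
S=lambda u,v:(140+u*260/709,90+v*220/600)
def res(p,full=False):
    lx,my,mz=p[3:6]
    obs=[('top',T(193,66),(-.022,.23,.53)),('top',T(240,74),(-.022,.185,.53)),('top',T(652,182),(-.022,-.185,.53)),('top',T(696,192),(-.022,-.23,.53)),
    ('top',T(273,203),(lx-.015,.15,.097)),('top',T(502,262),(lx-.015,-.15,.097)),
    ('top',T(237,180),(-.046,my,mz)),('scene',S(299,323),(-.046,my,mz)),
    ('scene',S(278,441),(-.022,.23,0))]
    return np.concatenate([proj(c,W(p,x))-np.array(o) for c,o,x in obs])
r=least_squares(res,[.75,0,-.25,-.03,.19,.2],loss='soft_l1');print(r.x.round(4));print(res(r.x).reshape(-1,2).round(1))
p=r.x
print('lip',W(p,(p[3],0,.105)),'mark',W(p,(-.046,p[4],p[5])))
for n,uv,z in [('jug cap',T(547,333),.205),('jar lid',T(208,247),.14),('shaker',T(115,232),.104),('scoop',T(637,290),.02)]: 
    w=onplane('top',uv,z);print(n,w.round(3))
print([S(a,b) for a,b in[(297,322)]])
for y in(.15,-.15):
  for z in (.097,.113): print(proj('scene',W(p,(p[3]-.015,y,z))))
E
```

```text
[ 0.633  -0.102  -0.2368 -0.0255  0.1947  0.2125]
[[-0.8 -1.8]
 [ 0.4  0.5]
 [-0.5 -0.7]
 [ 2.7  0.7]
 [ 0.7  0.1]
 [-1.2 -0.1]
 [-0.2 -0.7]
 [ 1.   0.2]
 [ 0.6  1.4]]
lip [ 0.60824328 -0.09604976  0.105     ] mark [0.63397563 0.09806923 0.21246407]
jug cap [ 0.459 -0.269  0.205]
jar lid [0.563 0.134 0.14 ]
shaker [0.585 0.256 0.104]
scoop [ 0.535 -0.443  0.02 ]
[(248.9139633286319, 208.06666666666666)]
[261.62635782 223.57068472]
[261.38502725 220.41257467]
[318.77871652 175.23559669]
[319.04846051 171.99858645]
```

Moves cannot command a tilt, so a downward hand can't get its fingertips under the lip. I'll test in free air whether pushing the arm to its reach limit tilts the tool.

{"api": "drive_tool", "payload": {
  "moves": [
    [1, 0, 0.06, -0.02, 0],
    [1, 0, 0.06, -0.02, 0],
    [1, 0, 0.06, -0.02, 0],
    [1, 0, 0.06, -0.02, 0],
    [1, 0, 0.06, -0.02, 0],
    [1, 0, 0.06, -0.02, 0],
    [1, 0, 0.06, -0.02, 0],
    [1, 0, 0.06, -0.02, 0],
    [1, 0, 0.06, -0.02, 0],
    [1, 0, 0, 0, 0]
  ]
}}

```text
time_s: 2.15
tool_pos: [0.3871, -0.902, 0.3738]
eef_rot: [0.977, 0.201, 0.013, 0.064]
ft_force: [-0.2, 0.1, 0.6]
finger_gap: 0.0002
grasp_force: 0.0
```

```bash
cat > st.py <<'E'
from plant import status
from scipy.spatial.transform import Rotation as R
s=status.read_state();M=R.from_quat(s['eef_rot']).as_matrix()
print('t',s['time_s'],'q',[round(float(a),3) for a in s['joints']],'tcp',s['tool_pos'].round(4) if hasattr(s['tool_pos'],'round') else s['tool_pos'],'f',s['ft_force'],'gap',s['finger_gap'])
print('tool axes cols\n',M.round(3))
E
python3 st.py
```

```text
t 2.15 q [-1.212, 1.143, 0.051, 0.006, 1.819, -0.045] tcp [ 0.3871 -0.902   0.3738] f [-0.18872175  0.12435929  0.59429203] gap 0.00018658034389283388
tool axes cols
 [[ 0.919  0.391  0.051]
 [ 0.395 -0.911 -0.119]
 [-0.     0.129 -0.992]]
```

The tool tilted 7.5° outward at the limit, so I'll keep pushing.

{"api": "drive_tool", "payload": {
  "moves": [
    [1, 0, 0.06, 0, 0],
    [1, 0, 0.06, 0, 0],
    [1, 0, 0.06, 0, 0],
    [1, 0, 0.06, 0, 0],
    [1, 0, 0.06, 0, 0],
    [1, 0, 0.06, 0, 0],
    [1, 0, 0.06, 0, 0],
    [1, 0, 0.06, 0, 0],
    [1, 0, 0.06, 0, 0],
    [1, 0, 0.06, 0, 0]
  ]
}}

```text
time_s: 3.4
tool_pos: [0.4343, -1.0118, 0.3902]
eef_rot: [0.946, 0.195, 0.052, 0.252]
ft_force: [0.6, 0.4, -0.0]
finger_gap: -0.0
grasp_force: 0.0
```

```bash
python3 st.py
```

```text
t 3.4 q [-1.211, 1.165, 0.051, 0.023, 1.405, -0.044] tcp [ 0.4343 -1.0118  0.3902] f [ 0.59025362  0.40699002 -0.01256339] gap -1.469687095247195e-05
tool axes cols
 [[ 0.919  0.342  0.196]
 [ 0.395 -0.797 -0.457]
 [-0.     0.498 -0.867]]
```

```bash
cat > go.py <<'E'
import sys,numpy as np
from plant import status
from scipy.spatial.transform import Rotation as R
s=status.read_state();M=R.from_quat(s['eef_rot']).as_matrix();p=np.array(s['tool_pos'])
print('t',round(s['time_s'],2),'q',np.round(s['joints'],3),'tcp',p.round(4),'z',M[:,2].round(3),'x',M[:,0].round(3),'f',np.round(s['ft_force'],1),'gap',round(s['finger_gap'],4))
for a in sys.argv[1:]:
    rel=a.startswith('d'); v=np.array(eval(a.lstrip('d')),float); d=v if rel else v-p
    print(a,'len',np.linalg.norm(d).round(3),'tool',(M.T@d).round(4)); p=p+d
E
python3 go.py '(.3,-.6,.45)' '(.35,0,.45)' '(.47,.65,.45)' 'd(.0348,.0486,0)'
```

```text
t 3.4 q [-1.211  1.165  0.051  0.023  1.405 -0.044] tcp [ 0.4343 -1.0118  0.3902] z [ 0.196 -0.457 -0.867] x [ 0.919  0.395 -0.   ] f [ 0.6  0.4 -0. ] gap -0.0
(.3,-.6,.45) len 0.437 tool [ 0.0391 -0.3444 -0.2665]
(.35,0,.45) len 0.602 tool [ 0.2827 -0.461  -0.2646]
(.47,.65,.45) len 0.661 tool [ 0.3668 -0.4769 -0.2737]
d(.0348,.0486,0) len 0.06 tool [ 0.0512 -0.0268 -0.0154]
```

{"api": "drive_tool", "payload": {
  "moves": [
    [1, 0.005, -0.043, -0.033, 0],
    [1, 0.005, -0.043, -0.033, 0],
    [1, 0.005, -0.043, -0.033, 0],
    [1, 0.005, -0.043, -0.033, 0],
    [1, 0.005, -0.043, -0.033, 0],
    [1, 0.005, -0.043, -0.033, 0],
    [1, 0.005, -0.043, -0.033, 0],
    [1, 0.005, -0.043, -0.033, 0],
    [1, 0.028, -0.046, -0.026, 0],
    [1, 0.028, -0.046, -0.026, 0]
  ]
}}

```text
time_s: 4.65
tool_pos: [0.3255, -0.5231, 0.4507]
eef_rot: [0.946, 0.194, 0.053, 0.254]
ft_force: [0.3, 0.1, 0.4]
finger_gap: 0.0003
grasp_force: 0.0
```

```bash
python3 go.py '(.35,0,.45)' '(.47,.65,.45)' 'd(.0348,.0486,0)'
```

```text
t 4.65 q [-1.059 -0.119  1.772 -0.064  0.968  0.13 ] tcp [ 0.3255 -0.5231  0.4507] z [ 0.198 -0.459 -0.866] x [0.919 0.394 0.001] f [0.3 0.1 0.4] gap 0.0003
(.35,0,.45) len 0.524 tool [ 0.2285 -0.4085 -0.2349]
(.47,.65,.45) len 0.661 tool [ 0.3662 -0.4767 -0.2749]
d(.0348,.0486,0) len 0.06 tool [ 0.0511 -0.0269 -0.0154]
```

Tilt holds. I'll swing to the left side.

{"api": "drive_tool", "payload": {
  "moves": [
    [1, 0.025, -0.045, -0.026, 0],
    [1, 0.025, -0.045, -0.026, 0],
    [1, 0.025, -0.045, -0.026, 0],
    [1, 0.025, -0.045, -0.026, 0],
    [1, 0.025, -0.045, -0.026, 0],
    [1, 0.025, -0.045, -0.026, 0],
    [1, 0.025, -0.045, -0.026, 0],
    [1, 0.025, -0.045, -0.026, 0],
    [1, 0.025, -0.045, -0.026, 0],
    [1, 0.033, -0.043, -0.025, 0]
  ]
}}

```text
time_s: 5.9
tool_pos: [0.3589, 0.0565, 0.4539]
eef_rot: [0.947, 0.195, 0.056, 0.249]
ft_force: [0.2, -0.4, -0.3]
finger_gap: 0.0001
grasp_force: 0.0
```

{"api": "drive_tool", "payload": {
  "moves": [
    [1, 0.033, -0.043, -0.025, 0],
    [1, 0.033, -0.043, -0.025, 0],
    [1, 0.033, -0.043, -0.025, 0],
    [1, 0.033, -0.043, -0.025, 0],
    [1, 0.033, -0.043, -0.025, 0],
    [1, 0.033, -0.043, -0.025, 0],
    [1, 0.033, -0.043, -0.025, 0],
    [1, 0.033, -0.043, -0.025, 0],
    [1, 0.033, -0.043, -0.025, 0],
    [1, 0.033, -0.043, -0.025, 0]
  ]
}}

```text
time_s: 7.15
tool_pos: [0.4654, 0.6414, 0.4584]
eef_rot: [0.948, 0.195, 0.054, 0.248]
ft_force: [2.0, 1.3, 0.6]
finger_gap: 0.0004
grasp_force: 0.0
```

```bash
python3 go.py 'd(.0348,.0486,0)'
```

```text
t 7.15 q [ 1.041  0.825  0.521 -0.469  2.063  2.038] tcp [0.4654 0.6414 0.4584] z [ 0.199 -0.448 -0.872] x [0.918 0.396 0.006] f [2.  1.3 0.6] gap 0.0004
d(.0348,.0486,0) len 0.06 tool [ 0.0512 -0.027  -0.0149]
```

{"api": "drive_tool", "payload": {
  "moves": [
    [1, 0.051, -0.027, -0.015, 0],
    [1, 0.051, -0.027, -0.015, 0],
    [1, 0.051, -0.027, -0.015, 0],
    [1, 0.051, -0.027, -0.015, 0],
    [1, 0.051, -0.027, -0.015, 0],
    [1, 0.051, -0.027, -0.015, 0],
    [1, 0.051, -0.027, -0.015, 0],
    [1, 0.051, -0.027, -0.015, 0],
    [1, 0.051, -0.027, -0.015, 0],
    [1, 0.051, -0.027, -0.015, 0]
  ]
}}

```text
time_s: 8.4
tool_pos: [0.5791, 0.773, 0.3713]
eef_rot: [0.943, 0.233, 0.176, 0.158]
ft_force: [0.1, -0.1, -0.7]
finger_gap: 0.0003
grasp_force: 0.0
```

```bash
python3 go.py 'd(.0348,.0486,0)'
```

```text
t 8.4 q [ 1.027  1.179  0.051 -0.499  1.848  1.959] tcp [0.5791 0.773  0.3713] z [ 0.407 -0.217 -0.888] x [0.829 0.495 0.259] f [ 0.1 -0.1 -0.7] gap 0.0003
d(.0348,.0486,0) len 0.06 tool [ 0.0529 -0.0276  0.0036]
```

```bash
python3 go.py 'd(.0335,.0465,.02)'
```

```text
t 8.4 q [ 1.027  1.179  0.051 -0.499  1.848  1.959] tcp [0.5791 0.773  0.3713] z [ 0.407 -0.217 -0.888] x [0.829 0.495 0.259] f [ 0.1 -0.1 -0.7] gap 0.0003
d(.0335,.0465,.02) len 0.061 tool [ 0.056  -0.0187 -0.0142]
```

{"api": "drive_tool", "payload": {
  "moves": [
    [1, 0.055, -0.025, 0, 0],
    [1, 0.055, -0.025, 0, 0],
    [1, 0.055, -0.025, 0, 0],
    [1, 0.055, -0.025, 0, 0],
    [1, 0.055, -0.025, 0, 0],
    [1, 0.055, -0.025, 0, 0],
    [1, 0.055, -0.025, 0, 0],
    [1, 0.055, -0.025, 0, 0],
    [1, 0.055, -0.025, 0, 0],
    [1, 0.055, -0.025, 0, 0]
  ]
}}

```text
time_s: 9.65
tool_pos: [0.6623, 0.8701, 0.3702]
eef_rot: [0.906, 0.271, 0.322, 0.036]
ft_force: [0.0, -0.3, -0.6]
finger_gap: 0.0001
grasp_force: 0.0
```

```bash
python3 go.py 'd(.0335,.0465,.02)' 'd(.0335,.0465,.0)'
```

```text
t 9.65 q [ 1.006  1.211  0.051 -0.475  1.415  1.957] tcp [0.6623 0.8701 0.3702] z [ 0.604  0.109 -0.79 ] x [0.645 0.515 0.564] f [ 0.  -0.3 -0.6] gap 0.0001
d(.0335,.0465,.02) len 0.061 tool [ 0.0568 -0.0191  0.0095]
d(.0335,.0465,.0) len 0.057 tool [ 0.0456 -0.0239  0.0253]
```

{"api": "drive_tool", "payload": {
  "moves": [
    [1, 0.055, -0.025, 0, 0],
    [1, 0.055, -0.025, 0, 0],
    [1, 0.055, -0.025, 0, 0],
    [1, 0.055, -0.025, 0, 0],
    [1, 0.055, -0.025, 0, 0],
    [1, 0.055, -0.025, 0, 0],
    [1, 0.055, -0.025, 0, 0],
    [1, 0.055, -0.025, 0, 0],
    [1, 0.055, -0.025, 0, 0],
    [1, 0.055, -0.025, 0, 0]
  ]
}}

```text
time_s: 10.9
tool_pos: [0.6233, 0.9535, 0.5353]
eef_rot: [0.839, 0.298, 0.449, -0.08]
ft_force: [-0.1, 0.2, 0.4]
finger_gap: -0.0001
grasp_force: 0.0
```

```bash
python3 go.py 'd(.0335,.0465,.02)' 'd(.0335,.0465,.0)'  'd(.02,.03,.05)'
```

```text
t 10.9 q [ 1.066  1.102  0.052 -0.479  1.163  1.952] tcp [0.6233 0.9535 0.5353] z [ 0.705  0.402 -0.584] x [0.42  0.427 0.801] f [-0.1  0.2  0.4] gap -0.0001
d(.0335,.0465,.02) len 0.061 tool [ 0.0499 -0.0159  0.0306]
d(.0335,.0465,.0) len 0.057 tool [ 0.0339 -0.0185  0.0423]
d(.02,.03,.05) len 0.062 tool [ 0.0613 -0.0062 -0.003 ]
```

```bash
python3 go.py '(.93,.40,.58)' 'd(.015,.005,.055)' 'd(.03,.011,.05)'
```

```text
t 10.9 q [ 1.066  1.102  0.052 -0.479  1.163  1.952] tcp [0.6233 0.9535 0.5353] z [ 0.705  0.402 -0.584] x [0.42  0.427 0.801] f [-0.1  0.2  0.4] gap -0.0001
(.93,.40,.58) len 0.634 tool [-0.0719  0.6294 -0.0325]
d(.015,.005,.055) len 0.057 tool [ 0.0525  0.0118 -0.0195]
d(.03,.011,.05) len 0.059 tool [ 0.0573  0.0149 -0.0036]
```

{"api": "drive_tool", "payload": {
  "moves": [
    [1, -0.007, 0.061, -0.003, 0],
    [1, -0.007, 0.061, -0.003, 0],
    [1, -0.007, 0.061, -0.003, 0],
    [1, -0.007, 0.061, -0.003, 0],
    [1, -0.007, 0.061, -0.003, 0],
    [1, -0.007, 0.061, -0.003, 0],
    [1, -0.007, 0.061, -0.003, 0],
    [1, -0.007, 0.061, -0.003, 0],
    [1, -0.007, 0.061, -0.003, 0],
    [1, -0.007, 0.061, -0.003, 0]
  ]
}}

```text
time_s: 12.15
tool_pos: [0.9161, 0.4321, 0.5794]
eef_rot: [0.838, 0.298, 0.449, -0.079]
ft_force: [0.1, 0.5, -0.3]
finger_gap: -0.0002
grasp_force: 0.0
```

```bash
python3 go.py 'd(.015,.005,.055)' 'd(.03,.011,.05)' 'd(.05,.02,.03)'
```

```text
t 12.15 q [0.36  0.519 0.938 0.185 0.751 1.176] tcp [0.9161 0.4321 0.5794] z [ 0.707  0.4   -0.583] x [0.419 0.428 0.801] f [ 0.1  0.5 -0.3] gap -0.0002
d(.015,.005,.055) len 0.057 tool [ 0.0525  0.0119 -0.0195]
d(.03,.011,.05) len 0.059 tool [ 0.0573  0.015  -0.0036]
d(.05,.02,.03) len 0.062 tool [0.0535 0.0164 0.0258]
```

{"api": "drive_tool", "payload": {
  "moves": [
    [1, 0.055, 0.016, 0.012, 0],
    [1, 0.055, 0.016, 0.012, 0],
    [1, 0.055, 0.016, 0.012, 0],
    [1, 0.055, 0.016, 0.012, 0],
    [1, 0.055, 0.016, 0.012, 0],
    [1, 0.055, 0.016, 0.012, 0],
    [1, 0.055, 0.016, 0.012, 0],
    [1, 0.055, 0.016, 0.012, 0],
    [1, 0.055, 0.016, 0.012, 0],
    [1, 0.055, 0.016, 0.012, 0]
  ]
}}

```text
time_s: 13.4
tool_pos: [1.0055, 0.4487, 0.794]
eef_rot: [0.779, 0.271, 0.559, -0.088]
ft_force: [-0.2, -0.4, -0.2]
finger_gap: -0.0
grasp_force: 0.0
```

```bash
python3 go.py 'd(.02,.01,.055)' 'd(.05,.02,.03)'
```

```text
t 13.4 q [0.342 0.884 0.051 0.162 1.014 1.252] tcp [1.0055 0.4487 0.794 ] z [ 0.823  0.439 -0.36 ] x [0.229 0.324 0.918] f [-0.2 -0.4 -0.2] gap -0.0
d(.02,.01,.055) len 0.059 tool [0.0583 0.0112 0.001 ]
d(.05,.02,.03) len 0.062 tool [0.0455 0.0142 0.0391]
```

```bash
python3 go.py '(.541,-.047,.75)' '(.541,-.047,.072)'; python3 - <<'E'
from plant import status,optics
import numpy as np
from scipy.spatial.transform import Rotation as R
s=status.read_state();M=R.from_quat(s['eef_rot']).as_matrix()
print(M.round(3)); print(np.array(optics.get_image('wrist')['mount']).round(3))
for a in (10,-10):
    print(a,(M@R.from_euler('z',a,degrees=True).as_matrix()).round(3)[2])
E
```

```text
t 13.4 q [0.342 0.884 0.051 0.162 1.014 1.252] tcp [1.0055 0.4487 0.794 ] z [ 0.823  0.439 -0.36 ] x [0.229 0.324 0.918] f [-0.2 -0.4 -0.2] gap -0.0
(.541,-.047,.75) len 0.681 tool [-0.3073  0.1667 -0.5841]
(.541,-.047,.072) len 0.678 tool [-0.6224 -0.1127  0.2442]
[[ 0.229  0.52   0.823]
 [ 0.324 -0.838  0.439]
 [ 0.918  0.166 -0.36 ]]
[[-0.001 -0.959 -0.284  0.072]
 [ 1.    -0.001 -0.     0.   ]
 [-0.    -0.284  0.959 -0.128]
 [ 0.     0.     0.     1.   ]]
10 [ 0.933  0.004 -0.36 ]
-10 [ 0.875  0.323 -0.36 ]
```

{"api": "drive_tool", "payload": {
  "moves": [
    [1, -0.024, 0.015, -0.053, 0],
    [1, -0.024, 0.015, -0.053, 0],
    [1, -0.028, 0.015, -0.053, 0],
    [1, -0.028, 0.015, -0.053, 0],
    [1, -0.028, 0.015, -0.053, 0],
    [1, -0.028, 0.015, -0.053, 0],
    [1, -0.028, 0.015, -0.053, 0],
    [1, -0.028, 0.015, -0.053, 0],
    [1, -0.028, 0.015, -0.053, 0],
    [1, 0, 0, 0, 10]
  ]
}}

```text
time_s: 14.7
tool_pos: [0.6557, 0.0691, 0.7717]
eef_rot: [0.8, 0.2, 0.549, -0.135]
ft_force: [0.8, -0.1, 0.1]
finger_gap: 0.0001
grasp_force: 0.0
```

```bash
python3 go.py '(.541,-.047,.70)' '(.541,-.047,.072)'
```

```text
t 14.7 q [-0.261 -0.231  1.546  0.882  0.964  0.638] tcp [0.6557 0.0691 0.7717] z [ 0.824  0.436 -0.361] x [0.317 0.173 0.933] f [ 0.8 -0.1  0.1] gap 0.0001
(.541,-.047,.70) len 0.178 tool [-0.1232  0.0484 -0.1193]
(.541,-.047,.072) len 0.628 tool [-0.5856 -0.0025  0.2267]
```

{"api": "drive_tool", "payload": {
  "moves": [
    [1, -0.041, 0.016, -0.04, 0],
    [1, -0.041, 0.016, -0.04, 0],
    [1, -0.041, 0.016, -0.04, 0],
    [1, -0.056, 0, 0.022, 0],
    [1, -0.056, 0, 0.022, 0],
    [1, -0.056, 0, 0.022, 0],
    [1, -0.056, 0, 0.022, 0],
    [1, -0.056, 0, 0.022, 0],
    [1, -0.056, 0, 0.022, 0],
    [1, 0, 0, 0, 0]
  ]
}}

```text
time_s: 15.95
tool_pos: [0.5429, -0.0443, 0.3325]
eef_rot: [0.802, 0.202, 0.544, -0.14]
ft_force: [-1.1, -0.2, 0.4]
finger_gap: 0.0002
grasp_force: 0.0
```

```bash
python3 go.py '(.541,-.047,.072)'
```

```text
t 15.95 q [-0.671 -0.111  2.335  1.487  1.032 -0.546] tcp [ 0.5429 -0.0443  0.3325] z [ 0.817  0.444 -0.369] x [0.327 0.171 0.929] f [-1.1 -0.2  0.4] gap 0.0002
(.541,-.047,.072) len 0.261 tool [-0.2432  0.0029  0.0933]
```

{"api": "drive_tool", "payload": {
  "moves": [
    [1, -0.04, 0, 0.0155, 0],
    [1, -0.04, 0, 0.0155, 0],
    [1, -0.04, 0, 0.0155, 0],
    [1, -0.04, 0, 0.0155, 0],
    [1, -0.04, 0, 0.0155, 0],
    [1, -0.04, 0, 0.0155, 0],
    [1, 0, 0, 0, 0],
    [1, 0, 0, 0, 0],
    [1, 0, 0, 0, 0],
    [1, 0, 0, 0, 0]
  ]
}}

```text
time_s: 17.2
tool_pos: [0.5462, -0.048, 0.0831]
eef_rot: [0.799, 0.205, 0.549, -0.135]
ft_force: [-0.7, -0.5, 0.2]
finger_gap: 0.0
grasp_force: 0.0
```

```bash
python3 go.py '(.541,-.047,.072)' '(.620,-.005,.072)'; python3 - <<'E'
from plant import optics
import cv2,numpy as np
a=optics.get_image('wrist')['img'];b=optics.get_image('scene')['img'][90:310,140:400]
b=cv2.resize(b,(400,338));c=np.zeros((338,851,3),np.uint8);a=cv2.resize(a,(400,300));c[:300,:400]=a;c[:338,400:800]=b
cv2.imwrite('pics/pre.png',c[:,:800,::-1])
E
```

```text
t 17.2 q [-0.674  0.59   2.335  1.887  1.125 -1.361] tcp [ 0.5462 -0.048   0.0831] z [ 0.822  0.441 -0.361] x [0.313 0.18  0.932] f [-0.7 -0.5  0.2] gap 0.0
(.541,-.047,.072) len 0.012 tool [-0.0119 -0.0035  0.0002]
(.620,-.005,.072) len 0.089 tool [0.0323 0.0007 0.0834]
```

View pics/pre.png

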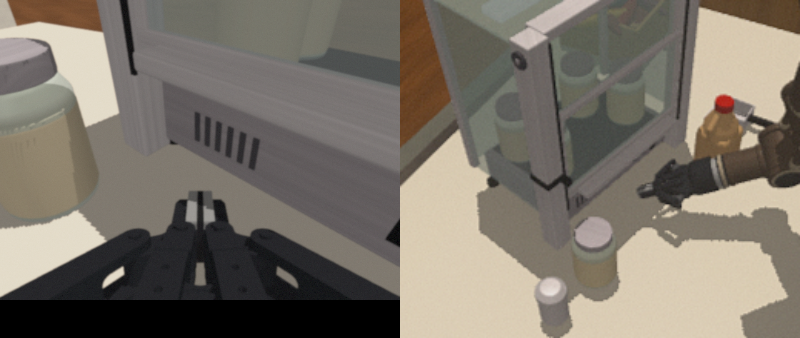

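Wrist picture: the fingertips (200,195) point under the lip band (left end about (135,65)), between jar and jug. The scene half shows the hand level in front of the window. Inserting.

{"api": "drive_tool", "payload": {
  "moves": [
    [1, -0.011, -0.002, 0, 0],
    [1, 0.0055, 0, 0.014, 0],
    [1, 0.0055, 0, 0.014, 0],
    [1, 0.0055, 0, 0.014, 0],
    [1, 0.0055, 0, 0.014, 0],
    [1, 0.0055, 0, 0.014, 0],
    [1, 0.0055, 0, 0.014, 0],
    [1, 0, 0, 0, 0],
    [1, 0, 0, 0, 0],
    [1, 0, 0, 0, 0]
  ]
}}

```text
time_s: 18.55
tool_pos: [0.6196, -0.0046, 0.0702]
eef_rot: [0.8, 0.204, 0.547, -0.136]
ft_force: [-0.2, -0.3, 0.1]
finger_gap: 0.0
grasp_force: 0.0
```

```bash
python3 go.py 'd(0,0,.01)' 'd(0,0,.1)'; python3 - <<'E'
from plant import optics
import cv2
cv2.imwrite('pics/ins.png',optics.get_image('wrist')['img'][:,:,::-1])
E
```

```text
t 18.55 q [-0.467  0.649  2.228  2.073  1.058 -1.327] tcp [ 0.6196 -0.0046  0.0702] z [ 0.82   0.441 -0.364] x [0.318 0.177 0.931] f [-0.2 -0.3  0.1] gap 0.0
d(0,0,.01) len 0.01 tool [ 0.0093  0.     -0.0036]
d(0,0,.1) len 0.1 tool [ 0.0931  0.0005 -0.0364]
```

View pics/ins.png

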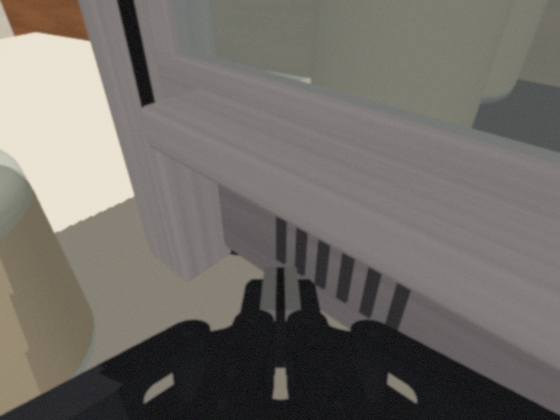

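```bash
python3 - <<'E'
from h import *
from plant import status,optics
from scipy.spatial.transform import Rotation as Ro
s=status.read_state();M=Ro.from_quat(s['eef_rot']).as_matrix();t=np.array(s['tool_pos'])
d=optics.get_image('wrist');m=np.array(d['mount'])
def pw(X):
    q=np.linalg.inv(m)@np.append(M.T@(X-t),1);return (d['fx']*q[0]/q[2]+d['cx'],d['fy']*q[1]/q[2]+d['cy'])
p=[.633,-.102,-.2368,-.0255]
for y in (.15,.1,.05,0):
    print(y,[np.round(pw(W(p,(p[3]+dx,y,z)))) for dx,z in((-.015,.097),(-.015,.113),(.015,.113))])
print('tip',[np.round(pw(t+M@np.array(v))) for v in((.011,0,.014),(-.011,0,.014))])
E
```

```text
0.15 [array([168., 195.]), array([161., 161.]), array([219., 136.])]
0.1 [array([252., 249.]), array([250., 212.]), array([308., 176.])]
0.05 [array([380., 331.]), array([390., 292.]), array([440., 235.])]
0 [array([595., 470.]), array([643., 436.]), array([654., 330.])]
tip [array([279., 263.]), array([279., 310.])]
```

```bash
python3 - <<'E'
import cv2
a=cv2.imread('pics/ins.png')[60:360,130:530];cv2.imwrite('pics/insc.png',cv2.convertScaleAbs(cv2.resize(a,(800,600),interpolation=cv2.INTER_CUBIC),alpha=1.5))
from h import *
from plant import status,optics
from scipy.spatial.transform import Rotation as Ro
s=status.read_state();M=Ro.from_quat(s['eef_rot']).as_matrix();t=np.array(s['tool_pos'])
d=optics.get_image('wrist');m=np.array(d['mount'])
o=t+M@m[:3,3]
p=[.633,-.102,-.2368]
for u,v,z in [(155,150,.097),(146,108,.113),(220,183,.097),(380,262,.097),(555,342,.097)]:
    r=M@m[:3,:3]@np.array([(u-d['cx'])/d['fx'],(v-d['cy'])/d['fy'],1]);X=o+r*(z-o[2])/r[2]
    c,sn=np.cos(p[2]),np.sin(p[2]);e=X[:2]-p[:2];print((u,v),X.round(4),'warmer',(c*e[0]+sn*e[1]).round(4),(-sn*e[0]+c*e[1]).round(4))
E
```

```text
(155, 150) [0.6565 0.0866 0.097 ] warmer -0.0214 0.1889
(146, 108) [0.6671 0.0984 0.113 ] warmer -0.0138 0.2028
(220, 183) [0.6468 0.0396 0.097 ] warmer -0.0198 0.1409
(380, 262) [ 0.632  -0.0363  0.097 ] warmer -0.0164 0.0636
(555, 342) [ 0.6245 -0.0866  0.097 ] warmer -0.0118 0.013
```

View pics/insc.png

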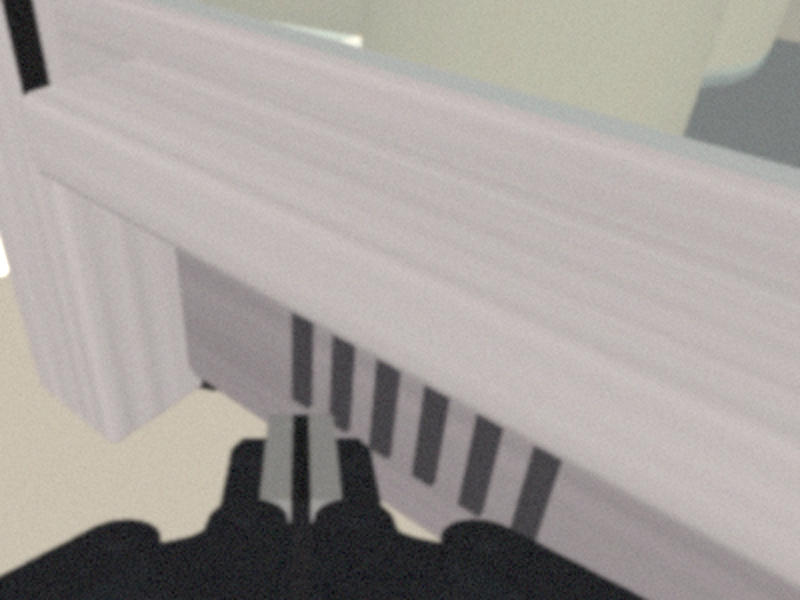

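```bash
python3 - <<'E'
from h import *
from plant import status,optics
from scipy.spatial.transform import Rotation as Ro
s=status.read_state();M=Ro.from_quat(s['eef_rot']).as_matrix();t=np.array(s['tool_pos'])
d=optics.get_image('wrist');m=np.array(d['mount'])
def pw(X):
    q=np.linalg.inv(m)@np.append(M.T@(X-t),1);return np.array([d['fx']*q[0]/q[2]+d['cx'],d['fy']*q[1]/q[2]+d['cy']])
def wp(u,v): return np.array([130+u/2,90+v/2])
# crop insc->wrist: u/2+130, v/2+60
C=lambda u,v:np.array([130+u/2,60+v/2])
S=lambda u,v:np.array((140+u*260/709,90+v*220/600))
T=wp
# unknown: x,y,yaw,lipx,zl(lip centre)
obs0=[('top',T(193,66),(-.022,.23,.53)),('top',T(240,74),(-.022,.185,.53)),('top',T(652,182),(-.022,-.185,.53)),('top',T(696,192),(-.022,-.23,.53)),('scene',S(278,441),(-.022,.23,0)),('w',C(118,442),(-.022,.185,0))]
def res(p):
    lx,zl,dy=p[3],p[4],0
    o=obs0+[('w',C(45,175),(lx-.015,.15,zl-.008)),('w',C(35,92),(lx-.015,.15,zl+.008)),('top',T(273,203),(lx-.015,.15,zl-.008)),('top',T(502,262),(lx-.015,-.15,zl-.008))]
    r=[(pw(W(p,x)) if c=='w' else proj(c,W(p,x)))-q for c,q,x in o]
    # edge point
    a=pw(W(p,(lx-.015,.15,zl-.008)));b=pw(W(p,(lx-.015,.04,zl-.008)));n=np.array([-(b-a)[1],(b-a)[0]]);n/=np.linalg.norm(n)
    r.append(np.array([n@(C(700,515)-a),n@(C(300,312)-a)]))
    return np.concatenate(r)
for z in (.105,.12,.135):
    r=least_squares(res,[.633,-.102,-.237,-.025,z],loss='soft_l1');print(r.x.round(4),r.cost)
print(res(r.x).reshape(-1,2).round(1)); p=r.x
c,sn=np.cos(p[2]),np.sin(p[2]);tip=t+M@np.array([.011,0,.014]);e=tip[:2]-p[:2];print('tip',tip,'in warmer',c*e[0]+sn*e[1],-sn*e[0]+c*e[1])
E
```

```text
[ 0.6346 -0.1017 -0.2375 -0.0274  0.127 ] 16.950541635063665
[ 0.6346 -0.1017 -0.2375 -0.0274  0.127 ] 16.950541635063765
[ 0.6346 -0.1017 -0.2375 -0.0274  0.127 ] 16.95054163506427
[[-0.9 -2.8]
 [ 0.3 -0.4]
 [-0.7 -1.5]
 [ 2.5 -0.1]
 [ 0.1  1.2]
 [-0.2  2.5]
 [ 3.  -0.6]
 [-1.1 -0. ]
 [ 0.4 -1.5]
 [ 0.3 -1.2]
 [-5.5  1.1]]
tip [0.63473407 0.00338095 0.07551048] in warmer -0.024559249866718643 0.1021995628568926
```

The joint fit puts the lip at z≈0.127, so the sash starts about 22 mm up. The fingertips sit 18 mm past its front edge, still below it. Lifting gently.

{"api": "drive_tool", "payload": {
  "moves": [
    [1, 0.012, 0, -0.0047, 0],
    [1, 0.009, 0, -0.0035, 0],
    [1, 0.0075, 0, -0.003, 0],
    [1, 0.0075, 0, -0.003, 0],
    [1, 0.0075, 0, -0.003, 0],
    [1, 0.0075, 0, -0.003, 0],
    [1, 0.0075, 0, -0.003, 0],
    [1, 0.0075, 0, -0.003, 0],
    [1, 0.0075, 0, -0.003, 0],
    [1, 0, 0, 0, 0]
  ]
}}

```text
time_s: 20.0
tool_pos: [0.6203, -0.0046, 0.1513]
eef_rot: [0.799, 0.204, 0.549, -0.136]
ft_force: [-0.6, -0.4, -0.0]
finger_gap: -0.0
grasp_force: 0.0
```

```bash
python3 go.py 'd(0,0,.01)'; python3 - <<'E'
from plant import optics
import cv2,numpy as np
w=optics.get_image('wrist')['img'];b=optics.get_image('scene')['img'][180:240,210:330]
c=np.zeros((600,800,3),np.uint8);c[:300,:400]=cv2.resize(w,(400,300));c[:300,400:]=cv2.resize(optics.get_image('top')['img'][140:260,220:380],(400,300));c[300:,:]=cv2.resize(b,(800,400),interpolation=cv2.INTER_CUBIC)[:300]
cv2.imwrite('pics/lift1.png',c[:,:,::-1])
E
```

```text
t 20.0 q [-0.467  0.431  2.268  1.977  0.982 -1.143] tcp [ 0.6203 -0.0046  0.1513] z [ 0.821  0.441 -0.361] x [0.314 0.178 0.933] f [-0.6 -0.4 -0. ] gap -0.0
d(0,0,.01) len 0.01 tool [ 0.0093  0.0001 -0.0036]
```

View pics/lift1.png

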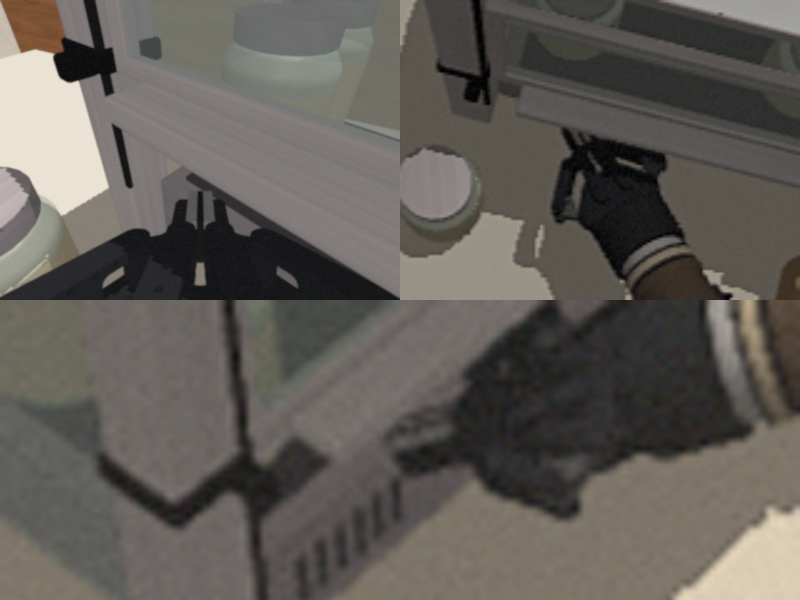

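Wrist half: the lip has risen, resting on the fingers with its left end at (110,100). The marker tip, at (62,62), is still higher. I'll lift a bit more, then measure.

{"api": "drive_tool", "payload": {
  "moves": [
    [1, 0.0055, 0, -0.0022, 0],
    [1, 0.0055, 0, -0.0022, 0],
    [1, 0.0055, 0, -0.0022, 0],
    [1, 0.0055, 0, -0.0022, 0],
    [1, 0, 0, 0, 0],
    [1, 0, 0, 0, 0],
    [1, 0, 0, 0, 0],
    [1, 0, 0, 0, 0],
    [1, 0, 0, 0, 0],
    [1, 0, 0, 0, 0]
  ]
}}

```text
time_s: 21.4
tool_pos: [0.6192, -0.0043, 0.1732]
eef_rot: [0.8, 0.204, 0.547, -0.136]
ft_force: [0.2, 0.0, 0.2]
finger_gap: -0.0003
grasp_force: 0.0
```

```bash
python3 go.py 'd(0,0,.01)'; python3 - <<'E'
from plant import optics
import cv2,numpy as np
w=optics.get_image('wrist')['img'];cv2.imwrite('pics/w2.png',w[:,:,::-1])
b=optics.get_image('scene')['img'];cv2.imwrite('pics/s2.png',b[:,:,::-1])
a=cv2.resize(w[40:240,40:240],(600,600),interpolation=cv2.INTER_CUBIC)
cv2.imwrite('pics/w2c.png',cv2.convertScaleAbs(a[:,:,::-1],alpha=1.6))
E
```

```text
t 21.4 q [-0.467  0.37   2.275  1.94   0.96  -1.079] tcp [ 0.6192 -0.0043  0.1732] z [ 0.82   0.442 -0.363] x [0.317 0.177 0.932] f [0.2 0.  0.2] gap -0.0003
d(0,0,.01) len 0.01 tool [ 0.0093  0.0001 -0.0036]
```

View pics/w2c.png

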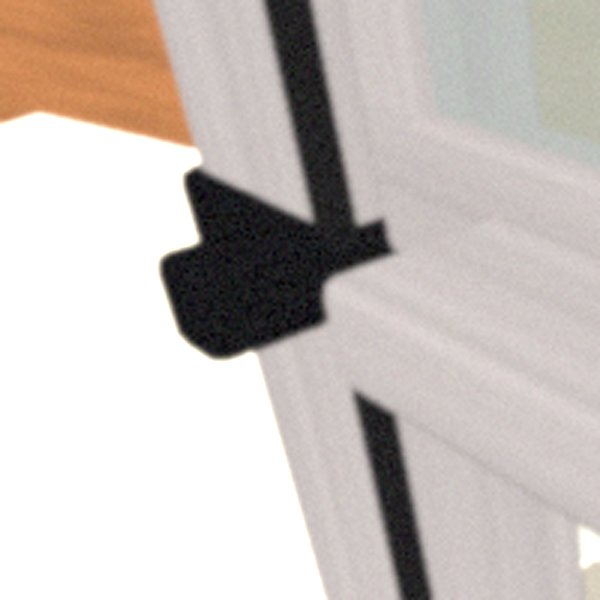

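```bash
cat > fit.py <<'E'
from h import *
from plant import status,optics
from scipy.spatial.transform import Rotation as Ro
s=status.read_state();M=Ro.from_quat(s['eef_rot']).as_matrix();t=np.array(s['tool_pos'])
d=optics.get_image('wrist');m=np.array(d['mount'])
def pw(X,tz=None):
    q=np.linalg.inv(m)@np.append(M.T@(X-t),1);return np.array([d['fx']*q[0]/q[2]+d['cx'],d['fy']*q[1]/q[2]+d['cy']])
C=lambda u,v:np.array([40+u/3,40+v/3])
S=lambda u,v:np.array((140+u*260/709,90+v*220/600))
T=lambda u,v:np.array([130+u/2,90+v/2])
def res(p,lab=False):
    lx,zl,my,mz=p[3:7]
    o=[('top',T(193,66),(-.022,.23,.53)),('top',T(240,74),(-.022,.185,.53)),('top',T(652,182),(-.022,-.185,.53)),('top',T(696,192),(-.022,-.23,.53)),('scene',S(278,441),(-.022,.23,0)),
    ('w',C(352,385),(lx-.015,.15,zl-.008)),('w',C(327,285),(lx-.015,.15,zl+.008)),
    ('w',C(163,265),(-.046,my+.007,mz+.008)),('w',C(183,332),(-.046,my+.007,mz-.008)),('w',C(220,358),(-.046,my-.007,mz-.008)),
    ('top',T(237,180),(-.046,my,mz)),('scene',S(299,323),(-.046,my,mz))]
    return np.concatenate([(pw(W(p,x)) if c=='w' else proj(c,W(p,x)))-q for c,q,x in o]+[[(lx+.0265)/.001]])
r=least_squares(res,[.6346,-.1017,-.2375,-.027,.2,.195,.21],loss='soft_l1');p=r.x
print(p.round(4),r.cost);print(res(p)[:-1].reshape(-1,2).round(1).tolist());print('lip->mark dz mm',1000*(p[6]-p[4]))
E
python3 fit.py
```

```text
[ 0.6339 -0.101  -0.2447 -0.0295  0.2197  0.1926  0.2113] 25.302180087098854
[[-1.2, -3.3], [-0.0, -0.8], [-1.3, -0.5], [1.8, 1.2], [-0.2, 1.2], [0.4, 2.2], [0.1, -1.9], [-4.2, -8.8], [-0.5, 0.6], [1.7, 1.6], [0.3, -1.3], [0.7, -0.0]]
lip->mark dz mm -8.378460174512604
```

```bash
python3 - <<'E'
from plant import optics
import cv2,numpy as np
b=cv2.imread('pics/s2.png');t=optics.get_image('top')['img'][:,:,::-1]; cv2.imwrite('pics/t2.png',t)
A=cv2.resize(b[175:235,225:265],(400,600),interpolation=cv2.INTER_CUBIC)   # x10
B=cv2.resize(t[150:210,220:260],(400,600),interpolation=cv2.INTER_CUBIC)   # x10
cv2.imwrite('pics/z2.png',cv2.convertScaleAbs(np.hstack([A,B]),alpha=1.6))
E
```

```text
(no output)
```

View pics/z2.png

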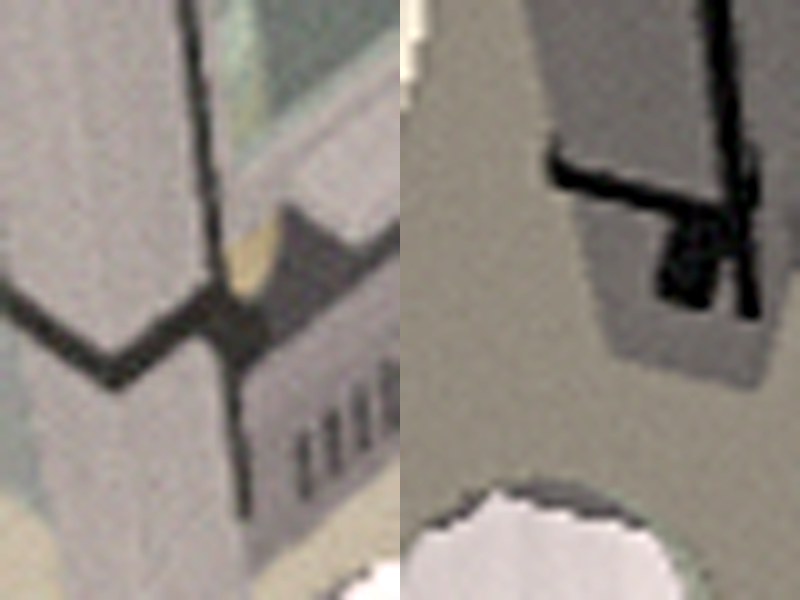

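```bash
python3 - <<'E'
from h import *
p=[.6339,-.101,-.2447]
for zl in (.20,.21,.22):
    print(zl)
    for nm,dx,dz in (('ft',-.015,.008),('fb',-.015,-.008),('rt',.015,.008),('rb',.015,-.008)):
        X=W(p,(-.028+dx,.15,zl+dz));a=(proj('scene',X)-[225,175])*10;b=(proj('top',X)-[220,150])*10+[400,0];print(nm,a.round(),b.round())
for zm in (.205,.211,.217):
    print(zm,[ ((proj('scene',W(p,(-.046,.1926+dy,zm+dz)))-[225,175])*10).round() for dy,dz in((.007,.008),(.007,-.008),(-.007,.008),(-.007,-.008))],[ ((proj('top',W(p,(-.046,.1926+dy,zm+dz)))-[220,150])*10+[400,0]).round() for dy,dz in((.007,.008),(.007,-.008),(-.007,.008),(-.007,-.008))])
E
```

```text
0.2
ft [347. 257.] [865. 324.]
fb [349. 293.] [865. 339.]
rt [276. 210.] [898. 205.]
rb [280. 245.] [898. 221.]
0.21
ft [345. 235.] [865. 315.]
fb [348. 271.] [865. 330.]
rt [274. 187.] [898. 195.]
rb [278. 223.] [898. 212.]
0.22
ft [343. 212.] [865. 306.]
fb [346. 249.] [865. 320.]
rt [272. 164.] [898. 185.]
rb [276. 201.] [898. 201.]
0.205 [array([236., 343.]), array([240., 379.]), array([269., 317.]), array([273., 353.])] [array([659., 277.]), array([662., 293.]), array([716., 293.]), array([718., 308.])]
0.211 [array([234., 330.]), array([238., 366.]), array([268., 303.]), array([272., 339.])] [array([658., 272.]), array([661., 287.]), array([715., 287.]), array([717., 302.])]
0.217 [array([233., 316.]), array([237., 352.]), array([267., 290.]), array([270., 326.])] [array([657., 266.]), array([660., 281.]), array([715., 281.]), array([717., 296.])]
```

```bash
python3 - <<'E'
import cv2,numpy as np
t=cv2.imread('pics/t2.png');w=cv2.imread('pics/w2.png')
A=cv2.resize(t[150:210,245:285],(400,600),interpolation=cv2.INTER_CUBIC)   # x10
B=cv2.resize(w[120:420,180:380],(400,600),interpolation=cv2.INTER_CUBIC)  # x2
cv2.imwrite('pics/z3.png',cv2.convertScaleAbs(np.hstack([A,B]),alpha=1.6))
E
```

```text
(no output)
```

View pics/z3.png

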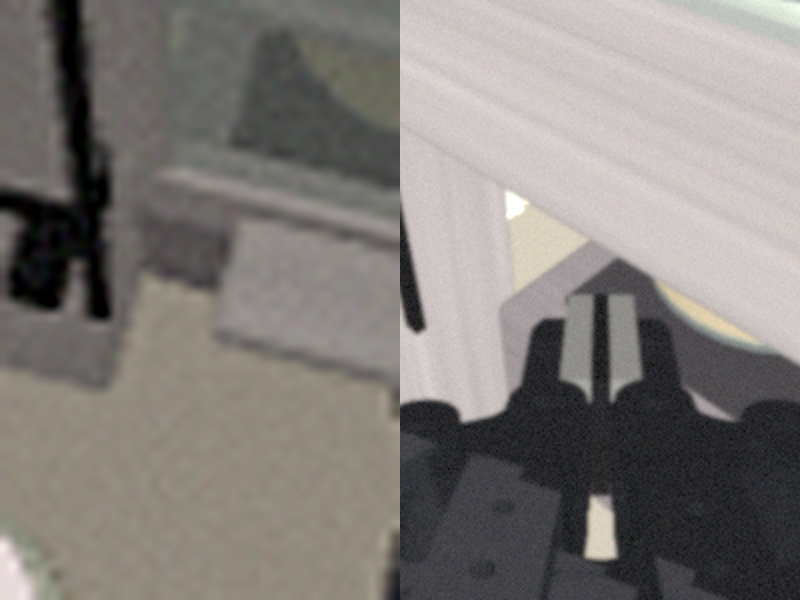

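```bash
python3 - <<'E'
exec(open('fit.py').read().split('def res')[0])
obs=[('w',C(352,385),-.008),('w',C(327,285),.008),('top',np.array([266.5,183.3]),.008),('scene',None,0)]
def f(X):
    return np.concatenate([(pw(X+[0,0,dz]) if c=='w' else proj(c,X+[0,0,dz]))-q for c,q,dz in obs if q is not None])
r=least_squares(f,[.64,.04,.2]);print('lip left front corner',r.x.round(4),f(r.x).round(1))
tip=t+M@np.array([.011,0,.014]);print('tip top',tip,pw(tip))
# mark: wrist front-left-mid etc + top
def g(X):
    ex=np.array([np.cos(-.24),np.sin(-.24),0]);ey=np.array([-ex[1],ex[0],0]);o=[]
    for q,dy,dz in ((C(163,265),.007,.008),(C(183,332),.007,-.008),(C(220,358),-.007,-.008)): o.append(pw(X+ey*dy+[0,0,dz])-q)
    for q,dy,dz in (((655,297),.007,.0),((712,308),-.007,0)): o.append(proj('top',X+ey*dy+[0,0,dz])-np.array([220+(q[0]-400)/10,150+q[1]/10]))
    o.append(proj('scene',X)-[248.9,208.2])
    return np.concatenate(o)
r2=least_squares(g,[.634,.098,.21]);print('mark',r2.x.round(4),g(r2.x).round(1))
ex=np.array([np.cos(-.24),np.sin(-.24)]);print('mark-lipfront along x_w',ex@(r2.x-r.x)[:2],'dz',(r2.x-r.x)[2], 'tip-lipfront x_w',ex@(tip-r.x)[:2])
E
```

```text
lip left front corner [0.627  0.0554 0.2196] [ 0.1  2.3 -0.2 -1.9 -0.2 -2.1]
tip top [0.63413815 0.0038477  0.17833517] [279.27955982 263.14421669]
mark [0.6381 0.1    0.2083] [-2.9 -5.6  0.5  2.8  2.5  3.6 -0.7 -2.4 -0.8 -2.   0.3  1.3]
mark-lipfront along x_w 0.00016345871638050695 dz -0.011305854626369849 tip-lipfront x_w 0.01916863128927844
```

The marker fit and lip triangulation put the lip about 9 mm above the marker. The fingertips stand clear of it, so the skewed hand's right knuckle has been carrying the lip. I'll back out, roll the hand so the knuckles stay clear, bring the lip down below the marker and lift it again with the fingertips.

```bash
python3 go.py 'd(-.0792,-.0423,-.012)'
```

```text
t 21.65 q [-0.467  0.37   2.275  1.94   0.96  -1.079] tcp [ 0.6192 -0.0043  0.1732] z [ 0.82   0.442 -0.364] x [0.317 0.177 0.932] f [0.6 1.2 0.5] gap 0.0001
d(-.0792,-.0423,-.012) len 0.091 tool [-0.0438 -0.0005 -0.0793]
```

{"api": "drive_tool", "payload": {
  "moves": [
    [1, -0.014, 0, -0.02, 0],
    [1, -0.01, 0, -0.02, 0],
    [1, -0.01, 0, -0.02, 0],
    [1, -0.01, 0, -0.02, 0],
    [1, 0, 0, 0, -10],
    [1, 0, 0, 0, -10],
    [1, 0, 0, 0, -10],
    [1, 0, 0, 0, -10],
    [1, 0, 0, 0, -10],
    [1, 0, 0, 0, -10]
  ]
}}

```text
time_s: 22.9
tool_pos: [0.5397, -0.0475, 0.1614]
eef_rot: [0.589, 0.578, 0.542, 0.157]
ft_force: [0.1, -0.8, 0.7]
finger_gap: 0.0001
grasp_force: 0.0
```

```bash
python3 go.py; python3 - <<'E'
from plant import status
import numpy as np
from scipy.spatial.transform import Rotation as R
s=status.read_state();M=R.from_quat(s['eef_rot'])
N=(M*R.from_euler('z',-30,degrees=True)).as_matrix();p=np.array(s['tool_pos']);print(N.round(3))
print('to above', N.T@(np.array([.535,-.047,.28])-p), N.T@(np.array([.610,-.009,.28])-np.array([.535,-.047,.28])), 'down10',N.T@[0,0,-.01])
E
```

```text
t 22.9 q [-0.685  0.342  2.385  1.777  1.075 -2.193] tcp [ 0.5397 -0.0475  0.1614] z [ 0.82   0.442 -0.363] x [-0.256  0.852  0.456] f [ 0.1 -0.8  0.7] gap 0.0001
[[-0.478  0.315  0.82 ]
 [ 0.878  0.182  0.442]
 [-0.011  0.932 -0.363]]
to above [ 0.00138042  0.10910146 -0.04671696] [-0.00244123  0.03051986  0.0783044 ] down10 [ 0.00010739 -0.00931563  0.0036342 ]
```

```bash
python3 - <<'E'
from plant import status
import numpy as np
from scipy.spatial.transform import Rotation as R
s=status.read_state();M=R.from_quat(s['eef_rot'])
N=(M*R.from_euler('z',-20,degrees=True)).as_matrix();p=np.array(s['tool_pos']);print(N.round(3))
for d in (np.array([.535,-.047,.28])-p, np.array([.075,.038,0]),[0,0,-.01]): print((N.T@d).round(4))
E
```

```text
[[-0.416  0.393  0.82 ]
 [ 0.897  0.027  0.442]
 [ 0.151  0.919 -0.363]]
[ 0.0203  0.1072 -0.0467]
[0.0029 0.0305 0.0783]
[-0.0015 -0.0092  0.0036]
```

{"api": "drive_tool", "payload": {
  "moves": [
    [1, 0, 0, 0, -10],
    [1, 0, 0, 0, -10],
    [1, 0.007, 0.036, -0.0155, 0],
    [1, 0.007, 0.036, -0.0155, 0],
    [1, 0.007, 0.036, -0.0155, 0],
    [1, 0.001, 0.01, 0.026, 0],
    [1, 0.001, 0.01, 0.026, 0],
    [1, 0.001, 0.01, 0.026, 0],
    [1, 0, 0, 0, 0],
    [1, 0, 0, 0, 0]
  ]
}}

```text
time_s: 24.15
tool_pos: [0.6094, -0.0088, 0.2798]
eef_rot: [0.482, 0.671, 0.507, 0.247]
ft_force: [-0.4, -0.1, 0.6]
finger_gap: -0.0
grasp_force: 0.0
```

```bash
python3 go.py 'd(0,0,-.01)'; python3 - <<'E'
from plant import optics
import cv2,numpy as np
w=optics.get_image('wrist')['img'];cv2.imwrite('pics/w3.png',w[:,:,::-1])
s=optics.get_image('scene')['img'];cv2.imwrite('pics/s3.png',s[:,:,::-1])
t=optics.get_image('top')['img'];cv2.imwrite('pics/t3.png',t[:,:,::-1])
c=np.zeros((600,800,3),np.uint8);c[:300,:400]=cv2.resize(w,(400,300));c[:300,400:]=cv2.resize(t[140:260,220:380],(400,300),interpolation=cv2.INTER_CUBIC)
c[300:,:]=cv2.resize(s[180:225,220:340],(800,300),interpolation=cv2.INTER_CUBIC)
cv2.imwrite('pics/v3.png',cv2.convertScaleAbs(c[:,:,::-1],alpha=1.5))
E
```

```text
t 24.15 q [-0.489  0.095  2.278  1.721  0.902 -2.141] tcp [ 0.6094 -0.0088  0.2798] z [ 0.82   0.442 -0.364] x [-0.414  0.897  0.157] f [-0.4 -0.1  0.6] gap -0.0
d(0,0,-.01) len 0.01 tool [-0.0016 -0.0092  0.0036]
```

View pics/v3.png

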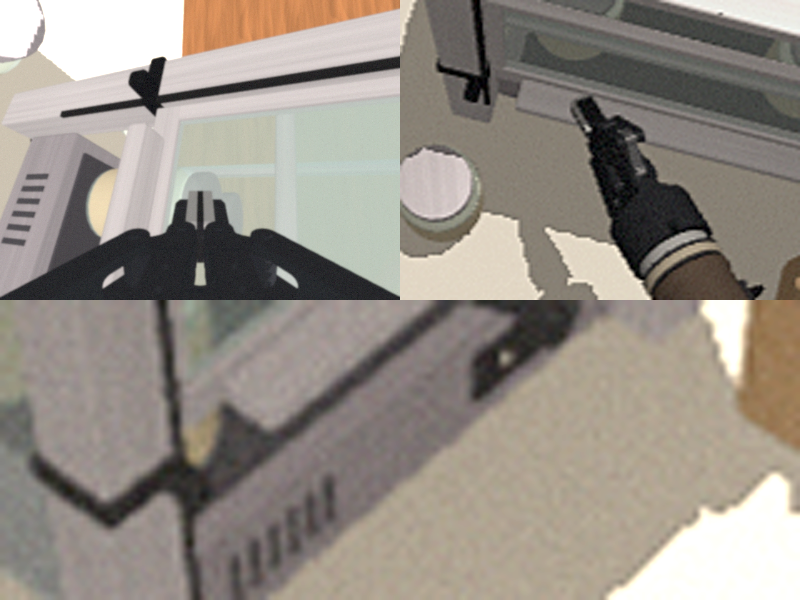

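This picture (my tenth, so the last I can view) shows the rolled hand with its tips (200,195) above the lip. The jar stands untouched. From here I measure numerically. Pushing the lip down gently from above.

{"api": "drive_tool", "payload": {
  "moves": [
    [1, -0.002, -0.012, 0.0047, 0],
    [1, -0.002, -0.012, 0.0047, 0],
    [1, -0.0012, -0.007, 0.0027, 0],
    [1, -0.0012, -0.007, 0.0027, 0],
    [1, -0.0012, -0.007, 0.0027, 0],
    [1, -0.0012, -0.007, 0.0027, 0],
    [1, -0.0012, -0.007, 0.0027, 0],
    [1, -0.0012, -0.007, 0.0027, 0],
    [1, -0.0012, -0.007, 0.0027, 0],
    [1, 0, 0, 0, 0]
  ]
}}

```text
time_s: 25.55
tool_pos: [0.6092, -0.0091, 0.1996]
eef_rot: [0.483, 0.671, 0.506, 0.247]
ft_force: [-0.2, -0.4, 0.7]
finger_gap: 0.0001
grasp_force: 0.1
```

```bash
python3 go.py 'd(0,0,.015)' 'd(-.08,-.042,0)' 'd(0,0,-.075)' 'd(.08,.042,0)'; cat > lip.py <<'E'
# lip height shift (mm, up +) vs s2 from the scene view by registering the lip's left-end patch along the projected vertical
import cv2,numpy as np
from plant import optics
from h import *
def cur():
    return np.mean([cv2.cvtColor(optics.get_image('scene')['img'],cv2.COLOR_RGB2GRAY).astype(np.float32) for _ in range(2)],0).astype(np.float32)
def shift(im,ref):
    # patch: lip end + 60 mm of the lip, moved by homography-free translation per dz
    p=[.6339,-.101,-.2447];base=proj('scene',W(p,(-.043,.13,.2196)))
    x0,y0=252,184;w,h=14,20
    pat=ref[y0:y0+h,x0:x0+w];out=[]
    for dz in np.arange(-70,25,.5):
        d=proj('scene',W(p,(-.043,.13,.2196+dz/1000)))-base
        c=cv2.getRectSubPix(im,(w,h),(float(x0+(w-1)/2+d[0]),float(y0+(h-1)/2+d[1])))
        out.append((cv2.matchTemplate(c.astype(np.float32),pat,cv2.TM_CCOEFF_NORMED)[0,0],dz))
    out.sort(reverse=True);return [(round(float(a),3),b) for a,b in out[:4]]
if __name__=='__main__':
    g=lambda f:cv2.cvtColor(cv2.imread(f),cv2.COLOR_BGR2GRAY).astype(np.float32)
    ref=g('pics/s2.png');print('s3',shift(g('pics/s3.png'),ref));print('s0',shift(g('pics/scene0.png'),ref));im=cur();cv2.imwrite('pics/cur.png',im);print('now',shift(im,ref))
E
python3 lip.py
```

```text
t 25.55 q [-0.49   0.289  2.294  1.874  0.948 -2.396] tcp [ 0.6092 -0.0091  0.1996] z [ 0.819  0.441 -0.366] x [-0.413  0.897  0.158] f [-0.2 -0.4  0.7] gap 0.0001
d(0,0,.015) len 0.015 tool [ 0.0024  0.0138 -0.0055]
d(-.08,-.042,0) len 0.09 tool [-0.0047 -0.0327 -0.0841]
d(0,0,-.075) len 0.075 tool [-0.0118 -0.0688  0.0274]
d(.08,.042,0) len 0.09 tool [0.0047 0.0327 0.0841]
s3 [(0.992, np.float64(0.5)), (0.991, np.float64(0.0)), (0.991, np.float64(-0.5)), (0.99, np.float64(1.0))]
s0 [(0.096, np.float64(-70.0)), (0.072, np.float64(-69.5)), (0.049, np.float64(-69.0)), (0.026, np.float64(-68.5))]
now [(0.726, np.float64(-47.0)), (0.725, np.float64(-46.5)), (0.725, np.float64(-47.5)), (0.723, np.float64(-46.0))][ WARN:0@1.784] global loadsave.cpp:1063 imwrite_ Unsupported depth image for selected encoder is fallbacked to CV_8U.
```

Registration shows the lip dropped 47 mm, matching the tip contact geometry (lip z≈0.173). Now I'll go underneath.

{"api": "drive_tool", "payload": {
  "moves": [
    [1, 0.0024, 0.0138, -0.0055, 0],
    [1, -0.0016, -0.011, -0.028, 0],
    [1, -0.0016, -0.011, -0.028, 0],
    [1, -0.0016, -0.011, -0.028, 0],
    [1, -0.004, -0.023, 0.009, 0],
    [1, -0.004, -0.023, 0.009, 0],
    [1, -0.004, -0.023, 0.009, 0],
    [1, 0, 0, 0, 0],
    [1, 0, 0, 0, 0],
    [1, 0, 0, 0, 0]
  ]
}}

```text
time_s: 26.9
tool_pos: [0.5298, -0.0518, 0.1416]
eef_rot: [0.481, 0.671, 0.507, 0.248]
ft_force: [-0.2, -0.2, -0.6]
finger_gap: 0.0002
grasp_force: 0.0
```

```bash
python3 go.py '(.610,-.009,.139)' 'd(0,0,.01)'; python3 lip.py 2>/dev/null|tail -1
```

```text
t 26.9 q [-0.714  0.399  2.392  1.781  1.099 -2.605] tcp [ 0.5298 -0.0518  0.1416] z [ 0.821  0.441 -0.363] x [-0.414  0.897  0.155] f [-0.2 -0.2 -0.6] gap 0.0002
(.610,-.009,.139) len 0.091 tool [0.0048 0.0302 0.0857]
d(0,0,.01) len 0.01 tool [ 0.0015  0.0092 -0.0036]
now [(0.725, np.float64(-47.0)), (0.725, np.float64(-46.5)), (0.724, np.float64(-47.5)), (0.723, np.float64(-46.0))]
```

{"api": "drive_tool", "payload": {
  "moves": [
    [1, 0.0012, 0.0076, 0.0214, 0],
    [1, 0.0012, 0.0076, 0.0214, 0],
    [1, 0.0012, 0.0076, 0.0214, 0],
    [1, 0.0012, 0.0076, 0.0214, 0],
    [1, 0.0011, 0.0069, -0.0027, 0],
    [1, 0.0011, 0.0069, -0.0027, 0],
    [1, 0.0011, 0.0069, -0.0027, 0],
    [1, 0.0011, 0.0069, -0.0027, 0],
    [1, 0, 0, 0, 0],
    [1, 0, 0, 0, 0]
  ]
}}

```text
time_s: 28.25
tool_pos: [0.6101, -0.0094, 0.1687]
eef_rot: [0.482, 0.67, 0.507, 0.248]
ft_force: [-0.2, -0.5, -0.6]
finger_gap: -0.0001
grasp_force: 0.2
```

```bash
python3 go.py 'd(0,0,.01)'; python3 lip.py 2>/dev/null|tail -1
```

```text
t 28.25 q [-0.49   0.375  2.289  1.931  0.977 -2.493] tcp [ 0.6101 -0.0094  0.1687] z [ 0.821  0.441 -0.362] x [-0.413  0.897  0.156] f [-0.2 -0.5 -0.6] gap -0.0001
d(0,0,.01) len 0.01 tool [ 0.0016  0.0092 -0.0036]
now [(0.791, np.float64(-26.0)), (0.79, np.float64(-26.5)), (0.79, np.float64(-25.5)), (0.789, np.float64(-27.0))]
```

{"api": "drive_tool", "payload": {
  "moves": [
    [1, 0.001, 0.006, -0.0024, 0],
    [1, 0.001, 0.006, -0.0024, 0],
    [1, 0, 0, 0, 0],
    [1, 0, 0, 0, 0],
    [1, 0, 0, 0, 0],
    [1, 0, 0, 0, 0],
    [1, 0, 0, 0, 0],
    [1, 0, 0, 0, 0],
    [1, 0, 0, 0, 0],
    [1, 0, 0, 0, 0]
  ]
}}

```text
time_s: 29.6
tool_pos: [0.6098, -0.0091, 0.1811]
eef_rot: [0.482, 0.671, 0.507, 0.247]
ft_force: [1.1, -0.7, -0.2]
finger_gap: -0.0002
grasp_force: 0.0
```

```bash
python3 go.py 'd(0,0,.01)'; python3 lip.py 2>/dev/null|tail -1; python3 - <<'E'
exec(open('fit.py').read().split('def res')[0])
import cv2
img=optics.get_image('wrist')['img'];cv2.imwrite('pics/w4.png',img[:,:,::-1]);g=cv2.cvtColor(img,cv2.COLOR_RGB2GRAY)
p=[.6339,-.101,-.2447]
zl=.2196-.0135
for n,x in [('lip ft',(-.0445,.15,zl+.008)),('lip fb',(-.0445,.15,zl-.008)),('lip rt',(-.0145,.15,zl+.008))]+[(f'mark{mz}{k}',(-.046,.1926+dy,mz+dz)) for mz in(.205,.212) for k,dy,dz in(('lt',.007,.008),('lb',.007,-.008),('rt',-.007,.008),('rb',-.007,-.008))]: print(n,pw(W(p,x)).round(1))
c=pw(W(p,(-.04,.19,.21))).astype(int);print('center',c,'rows from',c[1]-36,'cols from',c[0]-50)
for r in range(max(0,c[1]-36),c[1]+60,3): print(r,''.join(' .:-=+*#%@'[::-1][min(9,int(v)//16)] for v in g[r,max(0,c[0]-50):c[0]+56:2]))
E
```

```text
t 29.6 q [-0.49   0.34   2.291  1.909  0.965 -2.455] tcp [ 0.6098 -0.0091  0.1811] z [ 0.82   0.442 -0.363] x [-0.413  0.897  0.157] f [ 1.1 -0.7 -0.2] gap -0.0002
d(0,0,.01) len 0.01 tool [ 0.0016  0.0092 -0.0036]
now [(0.873, np.float64(-12.5)), (0.873, np.float64(-13.0)), (0.872, np.float64(-13.5)), (0.872, np.float64(-12.0))]
lip ft [371.3 149.2]
lip fb [334.4 153.7]
lip rt [381.7 183.1]
mark0.205lt [370.6  59.3]
mark0.205lb [337.4  66.4]
mark0.205rt [369.9  82.2]
mark0.205rb [335.8  88.7]
mark0.212lt [385.8  56. ]
mark0.212lb [351.6  63.3]
mark0.212rt [385.6  79.2]
mark0.212rb [350.4  85.9]
center [365  85] rows from 49 cols from 315
49 ---=------------------+%@%%%%%%%@%@%+:.............. 
52 ---------------------=*%@%%@%%%%%%%%+..........   .  
55 ----------------------*%%@%%@@%%%%%%+...  .      .. .
58 --------------:::.....*%@@%%%%@%%%%%+.............. .
61 -------:::..........:-#%%%%@%%%@%@@%+...... .        
64 ::::.............:=#%%%%%@%%%%%%%@%%+.    .  . .     
67 .................+@%%%%%@%%%%@%%%%%%+.          .    
70 ................:*@@@%%%@%%%@%%@%%%%+.    .. . ....
[... 685 characters left out ...]
%%%%
109 ... . . .. . .......-#%@%%%%%%%@%@@%%%%%%%%%%%%%%%%%%
112  . ........:::-=+*##%%%%%%%%%@@%%@%%%%%%%%%%%%%%%%%%%
115 ..:::-=+*##%%%%%%%%%%%@%%%%%%@%%@%@%%%%%%#%%%###*++==
118 *##%%%%%%%@%%%%%%%%%%%%%%%%%%@%@%@%%%#**+==-:::::::::
121 %%%%%%%%%%%%%%%%%%%%%%@%%%%@%@%@@@%%%=:::::::::::::.:
124 %%%%%%%%%%%%%%#%#**+++#%%%@%@%@%%%%%%+::::::::.......
127 %%%%###**++=--::::::::+@@%@@%%%##**+=-:.....         
130 ==--:::::::::.:::::.::-++==-::::...........      ..  
133 :::::.:.:..:::.:::::......................      .    
136 .:..:.::.::::.::.:::...................  .. .        
139 .....:.:::..:...:.:.......................           
142 .....:::.:::::::::::....................... .. ......
```

```bash
python3 - <<'E'
import cv2,numpy as np
g=cv2.GaussianBlur(cv2.cvtColor(cv2.imread('pics/w4.png'),cv2.COLOR_BGR2GRAY),(3,3),0).astype(float)
for r in range(134,206,8): print(r,[int(v) for v in g[r-1:r+2,300:412].mean(0)[::4]])
E
python3 - <<'E'
import sys;sys.path.insert(0,'.')
exec(open('fit.py').read().split('def res')[0])
p=[.6339,-.101,-.2447]
for zl in(.203,.2066,.210):
    print(zl,[pw(W(p,(-.0445,y,zl+dz))).round() for y in(.15,.13) for dz in(.008,-.008)])
E
```

```text
134 [115, 121, 125, 126, 127, 128, 126, 127, 126, 127, 126, 127, 127, 126, 136, 137, 138, 138, 139, 136, 138, 138, 140, 142, 140, 144, 144, 144]
142 [128, 128, 128, 128, 127, 127, 127, 127, 126, 125, 124, 125, 124, 124, 139, 139, 139, 139, 140, 136, 138, 138, 140, 141, 140, 143, 143, 143]
150 [126, 126, 126, 126, 127, 125, 126, 126, 124, 124, 125, 125, 123, 124, 138, 136, 135, 137, 139, 136, 138, 138, 140, 142, 142, 129, 129, 129]
158 [123, 123, 123, 123, 124, 124, 124, 125, 126, 126, 137, 140, 143, 144, 143, 142, 142, 142, 132, 136, 139, 137, 141, 142, 142, 130, 128, 129]
166 [127, 128, 123, 123, 122, 120, 121, 120, 121, 127, 139, 141, 144, 143, 142, 143, 141, 142, 130, 133, 139, 138, 142, 142, 142, 128, 127, 127]
174 [123, 123, 117, 117, 118, 117, 119, 119, 120, 128, 140, 140, 144, 144, 143, 143, 142, 143, 129, 127, 139, 139, 141, 142, 141, 129, 126, 127]
182 [123, 123, 118, 118, 117, 118, 119, 119, 122, 131, 141, 141, 144, 144, 143, 144, 142, 142, 129, 126, 132, 138, 141, 143, 141, 130, 128, 127]
190 [122, 122, 119, 117, 118, 117, 120, 120, 121, 132, 140, 142, 144, 145, 143, 143, 143, 141, 129, 126, 131, 139, 142, 143, 143, 130, 127, 129]
198 [123, 121, 120, 118, 119, 122, 119, 121, 121, 134, 140, 143, 145, 145, 143, 144, 142, 142, 129, 126, 131, 139, 142, 144, 142, 131, 128, 128]
0.203 [array([364., 150.]), array([328., 155.]), array([362., 192.]), array([324., 195.])]
0.2066 [array([372., 149.]), array([336., 154.]), array([371., 191.]), array([333., 194.])]
0.21 [array([381., 148.]), array([343., 153.]), array([380., 190.]), array([341., 193.])]
```

Both cameras agree: lip 0.2066, marker 0.2114. Raise 5 mm.

{"api": "drive_tool", "payload": {
  "moves": [
    [1, 0.0004, 0.0022, -0.0009, 0],
    [1, 0.0004, 0.0022, -0.0009, 0],
    [1, 0, 0, 0, 0],
    [1, 0, 0, 0, 0],
    [1, 0, 0, 0, 0],
    [1, 0, 0, 0, 0],
    [1, 0, 0, 0, 0],
    [1, 0, 0, 0, 0],
    [1, 0, 0, 0, 0],
    [1, 0, 0, 0, 0]
  ]
}}

```text
time_s: 31.1
tool_pos: [0.6096, -0.009, 0.1858]
eef_rot: [0.482, 0.671, 0.507, 0.247]
ft_force: [-2.4, -0.6, -2.3]
finger_gap: -0.0
grasp_force: 1.5
```

```bash
cat > rel.py <<'E'
exec(open('fit.py').read().split('def res')[0])
import cv2
g=cv2.GaussianBlur(cv2.cvtColor(np.mean([optics.get_image('wrist')['img'] for _ in range(3)],0).astype(np.uint8),cv2.COLOR_RGB2GRAY),(3,3),0).astype(float)
p=[.6339,-.101,-.2447]
pr=g[76:86].mean(0);i=np.where(pr[300:440]<60)[0]+300;print('mark cols',i.min(),i.max(),(i.min()+i.max())/2,'pred .2114',[pw(W(p,(-.046,.1926,z)))[0].round(1) for z in(.2114,.2034,.2194)])
for r in (160,176,192):
    pr=g[r-3:r+4].mean(0);d=np.diff(cv2.blur(pr[None],(3,1))[0]);a=325+d[325:365].argmax();b=360+d[360:400].argmin();print(r,'lip cols',a+.5,b+.5,(a+b+1)/2)
print('pred lip .2114',[pw(W(p,(-.0445,y,.2114))).round(1) for y in(.15,.13)])
E
python3 go.py 'd(0,0,-.012)' 'd(-.10,-.053,0)'; python3 lip.py 2>/dev/null|tail -1; python3 rel.py
```

```text
t 31.1 q [-0.49   0.327  2.292  1.901  0.961 -2.441] tcp [ 0.6096 -0.009   0.1858] z [ 0.82   0.442 -0.364] x [-0.414  0.897  0.157] f [-2.4 -0.6 -2.3] gap -0.0
d(0,0,-.012) len 0.012 tool [-0.0019 -0.011   0.0044]
d(-.10,-.053,0) len 0.113 tool [-0.0062 -0.0407 -0.1054]
now [(0.915, np.float64(-10.0)), (0.914, np.float64(-10.5)), (0.913, np.float64(-9.5)), (0.911, np.float64(-11.0))]
mark cols 339 377 358.0 pred .2114 [np.float64(357.0), np.float64(340.4), np.float64(374.2)]
160 lip cols 334.5 366.5 350.5
176 lip cols 332.5 366.5 349.5
192 lip cols 331.5 365.5 348.5Traceback (most recent call last):
  File "rel.py", line 8, in <module>
    print('pred lip .2114',[pw(W(p,(-.0445,y,.2114))).round(1) for y in(.15,.13)])
                            ~~^^^^^^^^^^^^^^^^^^^^^^^
  File "<string>", line 7, in pw
IndexError: only integers, slices (`:`), ellipsis (`...`), numpy.newaxis (`None`) and integer or boolean arrays are valid indices
```

{"api": "drive_tool", "payload": {
  "moves": [
    [1, 0.0003, 0.0019, -0.0008, 0],
    [1, 0, 0, 0, 0],
    [1, 0, 0, 0, 0],
    [1, 0, 0, 0, 0],
    [1, -0.001, -0.0055, 0.0022, 0],
    [1, -0.001, -0.0055, 0.0022, 0],
    [1, -0.0012, -0.008, -0.021, 0],
    [1, -0.0012, -0.008, -0.021, 0],
    [1, -0.0012, -0.008, -0.021, 0],
    [1, -0.0012, -0.008, -0.021, 0]
  ]
}}

```text
time_s: 32.65
tool_pos: [0.5302, -0.0521, 0.1767]
eef_rot: [0.482, 0.67, 0.507, 0.248]
ft_force: [0.1, -0.5, 0.4]
finger_gap: -0.0
grasp_force: 0.0
```

```bash
python3 go.py 'd(-.1,-.053,.1)'; python3 lip.py 2>/dev/null|tail -1; python3 - <<'E'
from plant import optics
for c in('scene','top'):
    optics.get_image(c)
    for n in ["jug_mid","jar_mid","shaker_mid","scoop_mid","mark","lip"]: print(c,n,[(r['extent'],round(r['score'],2)) for r in optics.search_frame(n,c)[:1]])
E
```

```text
t 32.65 q [-0.713  0.289  2.401  1.731  1.08  -2.492] tcp [ 0.5302 -0.0521  0.1767] z [ 0.821  0.441 -0.363] x [-0.413  0.897  0.156] f [ 0.1 -0.5  0.4] gap -0.0
d(-.1,-.053,.1) len 0.151 tool [ 0.0094  0.0513 -0.1417]
now [(0.945, np.float64(-7.0)), (0.944, np.float64(-6.5)), (0.944, np.float64(-7.5)), (0.941, np.float64(-6.0))]
scene jug_mid [([334.3, 151.4, 26.1, 55.6], 0.85)]
scene jar_mid [([251.0, 230.9, 30.9, 47.0], 0.79)]
scene shaker_mid [([224.9, 269.6, 27.3, 32.1], 0.92)]
scene scoop_mid [([357.9, 153.9, 12.5, 17.0], 0.75)]
scene mark []
scene lip [([239.7, 84.7, 82.0, 117.3], 0.98)]
top jug_mid [([368.0, 239.3, 44.5, 41.9], 0.6)]
top jar_mid [([217.7, 195.9, 34.8, 40.0], 0.93)]
top shaker_mid [([175.8, 195.4, 26.9, 27.5], 0.7)]
top scoop_mid []
top mark []
top lip [([255.3, 137.3, 179.8, 79.1], 0.97)]
```

{"api": "drive_tool", "payload": {
  "moves": [
    [1, 0.0024, 0.0128, -0.035, 0],
    [1, 0.0024, 0.0128, -0.035, 0],
    [1, 0.0024, 0.0128, -0.035, 0],
    [1, 0, 0, 0, 0],
    [1, 0, 0, 0, 0],
    [1, 0, 0, 0, 0],
    [1, 0, 0, 0, 0],
    [1, 0, 0, 0, 0],
    [1, 0, 0, 0, 0],
    [1, 0, 0, 0, 0]
  ]
}}

```text
time_s: 34.7
tool_pos: [0.4564, -0.0904, 0.2509]
eef_rot: [0.482, 0.671, 0.507, 0.247]
ft_force: [0.7, 0.1, 0.1]
finger_gap: 0.0003
grasp_force: 0.0
```

```bash
python3 go.py; python3 lip.py 2>/dev/null|tail -1; python3 -c "
from plant import order;print(order.job_done())"
```

```text
t 34.7 q [-0.967  0.008  2.463  1.414  1.215 -2.252] tcp [ 0.4564 -0.0904  0.2509] z [ 0.82   0.442 -0.364] x [-0.414  0.897  0.157] f [0.7 0.1 0.1] gap 0.0003
now [(0.947, np.float64(-7.0)), (0.946, np.float64(-6.5)), (0.945, np.float64(-7.5)), (0.942, np.float64(-6.0))]
the job is handed in; nothing more can be done
None
```

I handed the job in at 34.7 s with the lip about 1 mm from the marker's height by my camera measurements (lip 0.2126 m, marker 0.2115 m), the hand clear, and the jug, jar and shaker where they were (the scoop showed only partly in the last check); the first lift, carried by a finger knuckle, went about 9 mm too high, so I pushed the lip back down from above and lifted it again with the fingertips underneath.

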